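# Find the soft clutch spring on the spring tester

### The arm

A 6-joint arm with a two-finger parallel gripper is mounted at the origin on the work surface. World frame = base frame: x ahead of the robot, y to its left, z up, the work surface at z = 0. Lengths are in m, angles in rad, forces in N, time in s.
With the tool pointing down it reaches from about 0.25 to 0.85 m from the base axis. Payload 12.5 kg.
Tool frame: the origin (TCP) lies at the very end of the fingers, on their centre line; the grasp point (between the pads) lies 19 mm behind it; z points along the fingers, y is the line along which they close (so a half turn about z gives the same grasp; the last joint's range is limited). The gripper opens to 93 mm and grips with 3 to 60 N. Pads are 15 mm wide; open, the fingers measure 128 mm over their backs; the gripper's body (75 mm by 188 mm) begins 65 mm behind the grasp point.
Start: joints at [-0.085, 0.351, 1.652, -0, 1.139, -0.085], TCP at [0.55, 0, 0.219] pointing down, gripper open.
Joint ranges: [-2.75, 2.75], [-0.79, 2.1], [0.01, 2.65], [-1.57, 4.71], [0.07, 3.14], [-2.87, 2.87]. Speed limits (rad/s): [2.22, 2.22, 2.79, 3.14, 3.14, 3.14].

### API

Orientations are given as a unit quaternion [w, x, y, z].
In Python, from rig import robot, camera, nets gives the robot as it stands.
- The arm moves only by the tool servo_tool, never from a script. Its argument "commands" is a list of rows, each a list of 7 numbers: the turn, a rotation vector about the tool's x, y, z in degrees, then the shift along the tool's x, y, z in cm, then the closure, from -1 (fully open) to 1 (shut), so that 0 is half open. A call has 1 to 12 rows; each row shifts and turns the commanded pose from where the row before left it, along the tool's axes as they then stand; what a row does not reach is not made up. A row lasts 1/10 s, in which the tool goes at most 50 mm and 8.59 degrees, less where a joint would pass 70% of its speed; a pose out of reach is approached as far as the arm can. A call with a gripper value outside its range is refused whole. The fingers move at their own pace and stop on an object; the grip force is fixed at half the most. Time passes only in rows, so rows that do not move let the fingers close. It gives the time, the measured TCP pose, the force, the opening and the grip force at its end, in the units of the state.
- robot.observe(): the state, without advancing time (a new reading comes with each control period).
- camera(name): name is "scene" or "side" or "wrist"; returns a dict with "img" (384x512x3 uint8, red, green, blue), "depth" (384x512 float32, m along the optical axis (not along the pixel's ray), 0 where there is no reading), "fx", "fy", "cx", "cy" (pixels), "extrinsics" (4x4, takes a point from camera to world coordinates). Camera axes: x right, y up, looking along -z (the intrinsics and any distortion apply to the point x, -y, -z); pixel columns grow to the right and rows downward; lengths in m; the calibration is good to about 2 mm. The wrist camera is an equidistant fisheye: a pixel r from the principal point sees the ray r / f radians off the axis. A picture is of the moment at which its call begins.
- robot.close_job(): hands the job in; it is judged then, once.
Trained networks look in a picture, given as the dict that the camera call returned (one of the last four; its "shot" number tells which), for a name from the list of things; names that differ only in an ending like _2 or _b are one class to them, and where a whole thing is asked for, a point or a joint stands for the part that bears it (a point fixed in the world has none). Each returns a list of dicts, best first, with "conf" (0 to 1); they miss things now and then, are a little off and sometimes report something else, mostly with a low value. They report only what shows in the picture. A call takes as long as a camera call.
- nets.boxes_of(picture, thing): "rect" ([left, top, right, bottom] in pixels, round what is visible of it).
The state is a dict: "time": time; "joints": joint angles; "qvel": joint speeds; "effort": joint torques, N m; "ee_pos": TCP position; "eef_rot": TCP orientation; "ft_force": force on the tool from outside, world axes, zero at the start; "moment": the same for the moment, N m; "width": opening from 0.0 (shut) to 1.0 (fully open); "finger_force": force on a finger pad.
Only numpy, scipy, OpenCV 4.12 (cv2) and the standard library are available. Lean on these libraries where they do the work, as an engineer would, in place of code of your own. Each camera call takes 0.05 s, during which the arm holds its last target. There are 200 camera calls.

### The job

One of the two look-alike clutch springs for the magnifier has gone soft: stand either one over the pin of the spring tester's plate, bring the lever down by its handle until the dial shows 10 newtons (never past 15), hold it steady there for a second, and see whether the lever's pointer, and the drag ring it leaves behind, stays above the brass reference mark (sound) or sinks below it (soft). Swing the lever right back onto its stop; if the tested spring is soft put it in the scrap tin and leave the other standing where it is, and if it is sound leave it on the plate and put the other in the tin. Do not disturb the flask, cork, hull blank and tweezers.

Things in the scene. Friction and masses are not known exactly. Their poses are not given: they have to be found in the camera images.
- spring_1: One of two look-alike bare steel coil springs: 22 mm outside, 16 mm clear inside, 50 mm tall unloaded, 30 g, standing upright; origin at the centre of its lower end, z up its axis. Pinch it round the coils from above, fingertips 8 to 12 mm above its foot; it gives only along its axis. At 10 N a sound one gives about 9 mm, a soft one about 24 mm; only loading tells which it is.
- spring_2: The other spring, same size and look; origin at the centre of its lower end, z up its axis.
- spring_1_mid (a point): Point on the axis of spring_1, 25 mm from its lower end.
- spring_2_mid (a point): Point on the axis of spring_2, 25 mm from its lower end.
- tester: Bench spring tester, fixed; origin on the desk under the plate's centre. Its axes (shared by plate and hinge) are within 0.3 rad of the world's. Base casting 34 mm high, 45 mm to each side in x, from -130 to +140 mm in y. Hinge posts 108 mm high at y +100 mm; round dial housing 44 mm high, 80 mm across, centred at x -80, y +5 mm; upright rule 132 mm high at x +28, y -88 mm.
- plate: Round steel plate of the tester, 52 mm across; origin at the centre of its flat top, 48 mm above the desk. A pin 13 mm thick and 8 mm tall with a tapered nose stands on it and enters the spring's lower end. It sinks 0.2 mm a newton. x, y axes as the tester's.
- hinge (a point): Centre of the lever's hinge pin, 95 mm above the desk, 100 mm to the tester's +y from the plate's centre; the pin runs along the tester's x. The lever swings in an upright plane about it.
- lever (a joint): Lever angle, rad: 0 level, pointing from the hinge to the tester's -y over the plate; positive raised; 1.78 thrown back past upright on its stop, where it starts and stays by its weight (0.24 kg; let go below 1.5 it falls on the plate). A domed foot, 100 mm from the hinge, 18 mm under the centre line, meets an unloaded spring at about 0.21.
- handle (a point): Middle of the lever's hand grip: a round wooden bar 16 mm thick, along the tester's x, 200 mm from the hinge, sticking out to the tester's -x; this point is 38 mm from the lever's centre plane, the free bar reaches 30 mm to each side of it. Pinch from above, fingers closing along the tester's y; it can turn in the fingers. Force here acts twofold on the spring; the lever's weight adds 2.5 N to it.
- needle (a joint): Needle of the load dial that lies face up on the tester: 0.15 rad a newton on the plate, clockwise from above, 0 no load, 1.5 rad = 10 N, 2.25 rad = 15 N, scale to 20 N. Ticks each newton, longer each 5, longest and thickest at 0, 10 and 20 N; the needle points to the tester's +y at 10 N. A spring standing alone shows 0.3 N.
- pointer (a point): Lower edge of the forked brass pointer on the lever's centre line, 175 mm from the hinge and 41 mm out on the side away from the hand grip; it comes down beside the upright rule and astride the drag rod.
- drag_ring (a point): Centre of the upper face of the drag ring: a small steel ring, 11 mm across, on a thin upright rod (135 mm high, at the tester's x +41, y -75 mm). The pointer pushes it down and it stays at the lowest height the pointer reached; it starts 117 to 125 mm above the desk. Leave it to the pointer.
- mark_line (a point): The reference mark: index lip of the brass slider clamped on the upright rule, at the height of its index, 94 to 100 mm above the desk. Compare the height of the pointer (or the drag ring it leaves) with it at 10 N: a sound spring keeps it 10 to 18 mm above, a soft one lets it sink 8 to 15 mm below.
- tin: scrap tin, a round open pan of plain sheet metal, 92 mm across, 48 mm deep, wall 3 mm, bottom 4 mm; origin at the centre of its underside
- flask: bystander: clear pear-shaped glass flask standing upright, 112 mm across, 190 mm tall; origin at the centre of its underside
- cork_plug: bystander: brown tapered cork plug, 32 mm across and tall; origin at the centre of its underside
- hull: bystander: pale basswood hull blank, 110 mm long, 26 mm wide, 24 mm tall, lying along its x; origin under its centre
- tweezers: bystander: long steel reach tweezers lying flat, 225 mm long along their x, 18 mm wide, 7 mm thick; origin under their middle

How it is judged:
On the way, in this order (a step that is already met when the one before it is completed fails the run):
1. one of the springs stands on the tester's plate, over the pin (((horizontal distance between spring_1 and plate below 0.004 m and z of spring_1 in the frame of plate below 0.003 m and angle between spring_1's own z axis and vertical below 0.1 rad and contact force between the fingers and spring_1 below 0.1 N) or (horizontal distance between spring_2 and plate below 0.004 m and z of spring_2 in the frame of plate below 0.003 m and angle between spring_2's own z axis and vertical below 0.1 rad and contact force between the fingers and spring_2 below 0.1 N))), for 0.2 s.
2. the lever is down on that spring and the dial reads 10 N (8.5 to 11.5), held for 0.6 s (value of joint lever below 0.18 rad and value of joint needle between 1.275 and 1.725 rad and ((horizontal distance between spring_1 and plate below 0.004 m and angle between spring_1's own z axis and vertical below 0.15 rad and contact force between the fingers and spring_1 below 0.1 N) or (horizontal distance between spring_2 and plate below 0.004 m and angle between spring_2's own z axis and vertical below 0.15 rad and contact force between the fingers and spring_2 below 0.1 N))), for 0.6 s.
3. the lever is back on its stop and the spring unloaded (value of joint lever above 1.65 rad and value of joint needle below 0.15 rad), for 0.2 s.
At the end, for the whole second after the job is handed in: Drag ring below the mark: the tested spring lies in the upright tin, the other stands where it was (20 mm). Ring above the mark: the tested one stands on the plate over its pin (6 mm), the other lies in the tin. Lever back on its stop (above 1.65 rad), springs at rest (((horizontal distance between spring_1_mid and tin below 0.042 m and height (world z) of spring_1_mid below 0.055 m and angle between spring_2's own z axis and vertical below 0.15 rad and ((z of drag_ring in the frame of mark_line below 0 m and distance of spring_2 from where it was at the start of the episode below 0.02 m) or (z of drag_ring in the frame of mark_line above 0 m and horizontal distance between spring_2 and plate below 0.006 m and z of spring_2 in the frame of plate below 0.004 m))) or (horizontal distance between spring_2_mid and tin below 0.042 m and height (world z) of spring_2_mid below 0.055 m and angle between spring_1's own z axis and vertical below 0.15 rad and ((z of drag_ring in the frame of mark_line below 0 m and distance of spring_1 from where it was at the start of the episode below 0.02 m) or (z of drag_ring in the frame of mark_line above 0 m and horizontal distance between spring_1 and plate below 0.006 m and z of spring_1 in the frame of plate below 0.004 m)))) and angle between tin's own z axis and vertical below 0.15 rad and linear speed of each of spring_1, spring_2 below 0.02 m/s and value of joint lever above 1.65 rad); the robot touches nothing.
It fails at once if the spring is overloaded: the dial passes 15 N (value of joint needle above 2.25 rad).
It fails at once if the flask, cork, hull blank or tweezers are disturbed (moved 20 mm or more) (distance of any of flask, cork_plug, hull, tweezers from where it was at the start of the episode above 0.02 m).
It also fails if it takes over 70 s, if anything falls off the work surface, if the arm or the gripper's body presses on something with over 40 N, if the wrist force passes 120 N, or if a joint passes its speed limit or range.

## Working session

There is one attempt and no reset: what is moved stays moved. The work goes in short steps, Python scripts to look and compute and a tool call to move; the robot and the scene stay as the last step left them, time stands still between calls to the robot, and variables do not carry over. Pictures are saved under pics/ and viewed, at most 10 in all, crops included, and the job is handed in when it is done.

Besides the shell and the picture viewer there is one more tool, called as a command line: name --pt "numbers of a row" for each row, then --argument value for the rest. servo_tool: Moves the arm, as the interface text tells. Its arguments: {"type":"object","properties":{"commands":{"type":"array","items":{"type":"array","items":{"type":"number"}}}},"required":["commands"]}

```bash
ls; mkdir -p pics; cat > h.py <<'E'
import numpy as np, cv2
from rig import robot, camera, nets
def pts(c):
    d=c["depth"];h,w=d.shape
    v,u=np.mgrid[:h,:w]
    P=np.stack([(u-c["cx"])/c["fx"]*d,-(v-c["cy"])/c["fy"]*d,-d],-1)
    E=c["extrinsics"];P=P@E[:3,:3].T+E[:3,3];P[d==0]=np.nan
    return P
def save(c,n,roi=None,s=1):
    im=c["img"][:,:,::-1]
    if roi: im=im[roi[1]:roi[3],roi[0]:roi[2]]
    cv2.imwrite("pics/"+n,cv2.resize(im,None,fx=s,fy=s,interpolation=cv2.INTER_CUBIC))
E
python3 - <<'E'
from h import *
A=camera("scene");B=camera("side")
cv2.imwrite("pics/a.png",cv2.resize(np.hstack([A["img"],B["img"]])[:,:,::-1],(800,300)))
save(A,"scene0.png",None,1.5)
for n,c in(("scene",A),("side",B)):
    P=pts(c);print(n,c["extrinsics"].round(3).tolist(),c["fx"])
    for t in("spring_1","tester","plate","handle","tin","flask","cork_plug","hull","tweezers","drag_ring","pointer","needle","lever"):
        for r in nets.boxes_of(c,t)[:2]:
            if r["conf"]<.3: continue
            x0,y0,x1,y1=[int(v) for v in r["rect"]]
            q=P[y0:y1+1,x0:x1+1].reshape(-1,3);m=P[(y0+y1)//2,(x0+x1)//2]
            print(t,round(r["conf"],2),[x0,y0,x1,y1],"mid",m.round(3))
E
```

```text
pics
scene [[0.484, -0.591, 0.646, 1.111], [0.875, 0.313, -0.369, -0.344], [0.016, 0.744, 0.668, 0.694], [0.0, 0.0, 0.0, 1.0]] 410.57774712055317
spring_1 0.75 [201, 251, 215, 276] mid [ 0.623 -0.171  0.044]
spring_1 0.73 [214, 210, 221, 228] mid [ 0.497 -0.094  0.017]
tester 0.83 [258, 71, 404, 230] mid [0.388 0.315 0.002]
plate 0.69 [307, 186, 329, 202] mid [0.566 0.136 0.052]
handle 0.71 [354, 72, 404, 173] mid [0.588 0.253 0.226]
tin 0.98 [115, 233, 163, 281] mid [ 0.511 -0.283  0.006]
tin 0.73 [202, 257, 211, 274] mid [ 0.596 -0.166  0.004]
flask 0.65 [252, 240, 315, 332] mid [ 0.789 -0.105  0.13 ]
cork_plug 0.83 [159, 328, 174, 344] mid [ 0.726 -0.296  0.033]
hull 0.7 [230, 168, 257, 200] mid [0.42  0.014 0.02 ]
tweezers 0.64 [201, 252, 212, 276] mid [ 0.624 -0.175  0.044]
tweezers 0.64 [257, 74, 399, 228] mid [0.387 0.304 0.002]
pointer 0.81 [352, 75, 400, 172] mid [0.36  0.501 0.022]
pointer 0.66 [257, 72, 402, 231] mid [0.388 0.308 0.001]
lever 0.58 [350, 72, 400, 174] mid [0.354 0.503 0.018]
side [[0.788, 0.432, -0.439, 0.126], [-0.616, 0.551, -0.562, -0.608], [-0.001, 0.71
[... 347 characters left out ...]
]
tin 0.75 [301, 279, 344, 325] mid [ 0.548 -0.283  0.002]
flask 0.92 [316, 149, 354, 218] mid [ 0.748 -0.104  0.117]
flask 0.6 [238, 190, 242, 193] mid [0.558 0.037 0.095]
cork_plug 0.59 [374, 256, 386, 271] mid [ 0.71  -0.303  0.032]
hull 0.81 [179, 234, 214, 260] mid [0.404 0.012 0.017]
hull 0.32 [165, 75, 212, 157] mid [0.688 0.526 0.   ]
tweezers 0.91 [225, 290, 274, 378] mid [ 0.375 -0.243 -0.001]
tweezers 0.65 [306, 242, 314, 262] mid [ 0.621 -0.164  0.002]
pointer 0.96 [165, 72, 211, 157] mid [ 0.696  0.539 -0.001]
pointer 0.73 [166, 75, 253, 232] mid [0.584 0.221 0.086]
needle 0.75 [254, 248, 264, 261] mid [ 0.504 -0.11   0.033]
lever 0.63 [167, 77, 212, 154] mid [0.694 0.528 0.001]
```

View pics/scene0.png

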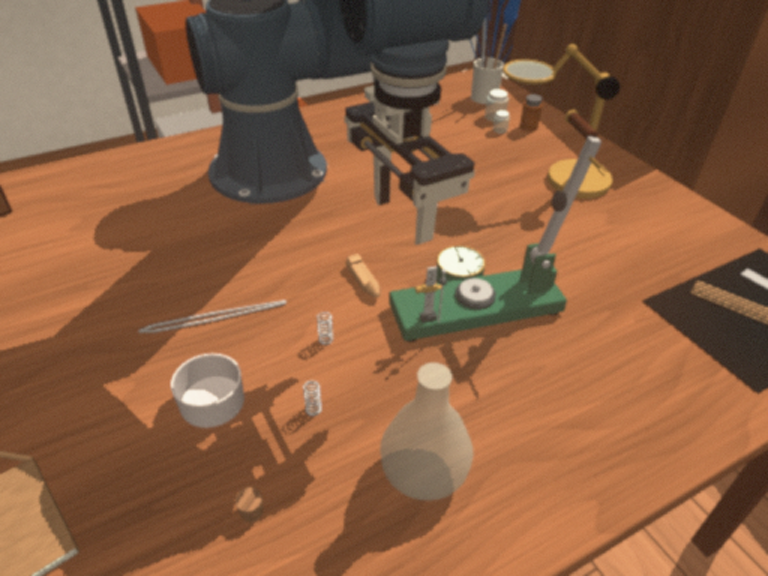

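```bash
python3 - <<'E'
from h import *
for n in("scene","side"):
    P=pts(camera(n));X,Y,Z=P[...,0],P[...,1],P[...,2]
    def b(nm,x,y,z,r):
        m=(X>x[0])&(X<x[1])&(Y>y[0])&(Y<y[1])&(Z>z[0])&(Z<z[1]);q=P[m]
        if len(q): print(n,nm,len(q),"lo",q.min(0).round(3),"hi",q.max(0).round(3),"med",np.median(q,0).round(3))
    b("s1",(.57,.66),(-.21,-.13),(.042,.06),0); b("s2",(.46,.54),(-.14,-.06),(.042,.06),0)
    b("tin",(.42,.6),(-.36,-.2),(.043,.055),0)
    b("plate",(.5,.63),(.08,.17),(.046,.058),0)
    b("handle",(.45,.7),(.1,.4),(.2,.34),0)
    b("posts",(.45,.7),(.1,.4),(.1,.115),0)
    b("dial",(.42,.53),(.05,.22),(.04,.052),0)
    b("base",(.45,.7),(-.05,.4),(.028,.038),0)
    b("rule",(.5,.7),(-.0,.1),(.1,.15),0)
    b("hull",(.3,.5),(-.06,.1),(.02,.027),0)
    b("flask",(.6,.9),(-.2,.0),(.1,.2),0)
E
```

```text
scene s1 56 lo [ 0.606 -0.179  0.043] hi [ 0.626 -0.158  0.053] med [ 0.617 -0.168  0.05 ]
scene s2 45 lo [ 0.494 -0.109  0.042] hi [ 0.518 -0.089  0.055] med [ 0.506 -0.099  0.049]
scene tin 336 lo [ 0.489 -0.332  0.043] hi [ 0.582 -0.241  0.053] med [ 0.535 -0.289  0.048]
scene plate 272 lo [0.504 0.112 0.046] hi [0.584 0.163 0.058] med [0.561 0.136 0.05 ]
scene handle 712 lo [0.522 0.237 0.2  ] hi [0.637 0.3   0.303] med [0.591 0.265 0.269]
scene posts 160 lo [0.563 0.214 0.1  ] hi [0.606 0.248 0.115] med [0.591 0.229 0.108]
scene dial 525 lo [0.443 0.122 0.04 ] hi [0.528 0.201 0.048] med [0.483 0.161 0.043]
scene base 2082 lo [0.466 0.002 0.028] hi [0.636 0.272 0.038] med [0.57  0.123 0.036]
scene rule 152 lo [0.557 0.024 0.1  ] hi [0.586 0.062 0.138] med [0.566 0.047 0.116]
scene hull 163 lo [0.363 0.003 0.02 ] hi [0.496 0.028 0.027] med [0.416 0.015 0.023]
scene flask 1956 lo [ 0.734 -0.128  0.1  ] hi [ 0.812 -0.048  0.194] med [ 0.786 -0.097  0.13 ]
side s1 31 lo [ 0.604 -0.181  0.043] hi [ 0.627 -0.162  0.051] med [ 0.615 -0.174  0.047]
side s2 29 lo [ 0.494 -0.112  0.043] hi [ 0.515 -0.09   0.05 ] med [ 0.506 -0.104  0.047]
side tin 217 lo [ 0.49  -0.335  0.043] hi [ 0.581 -0.244  0.05 ] med [ 0.532 -0.288  0.046]
side plate 108 lo [0.53  0.109 0.046] hi [0.582 0.158 0.056] med [0.557 0.132 0.047]
side handle 446 lo [0.524 0.234 0.2  ] hi [0.637 0.301 0.299] med [0.583 0.264 0.27 ]
side posts 65 lo [0.561 0.218 0.1  ] hi [0.588 0.252 0.115] med [0.574 0.229 0.104]
side dial 156 lo [0.442 0.119 0.04 ] hi [0.528 0.196 0.044] med [0.481 0.163 0.041]
side base 1888 lo [ 0.451 -0.001  0.028] hi [0.631 0.28  0.038] med [0.545 0.109 0.032]
side rule 52 lo [0.561 0.036 0.103] hi [0.584 0.06  0.136] med [0.565 0.048 0.116]
side hull 107 lo [0.364 0.002 0.02 ] hi [0.499 0.085 0.027] med [0.44  0.015 0.022]
side flask 822 lo [ 0.732 -0.13   0.1  ] hi [ 0.801 -0.057  0.191] med [ 0.758 -0.101  0.129]
```

The scene picture shows the springs at about (324,328) and (313,398), tin (208,390), tester (478,290) with the dial at (461,262), flask (430,440), cork (248,502), hull (363,275) and tweezers (213,317).

```bash
python3 - <<'E'
from h import *
from scipy.spatial.transform import Rotation as R
s=robot.observe();q=s["eef_rot"];print(s)
print(R.from_quat([q[1],q[2],q[3],q[0]]).as_matrix().round(3))
for n in("scene","side"):
    c=camera(n);P=pts(c);X,Y,Z=P[...,0],P[...,1],P[...,2]
    hsv=cv2.cvtColor(c["img"],cv2.COLOR_RGB2HSV)
    g=(hsv[...,0]>40)&(hsv[...,0]<90)&(hsv[...,1]>80)&(Z>.026)&(Z<.042)&(X>.4)&(X<.7)
    r=cv2.minAreaRect((P[g][:,:2]*1000).astype(np.float32));print(n,g.sum(),r)
    m=(np.hypot(X-.557,Y-.134)<.04)&(Z>.045)&(Z<.052)
    print("plate",cv2.minEnclosingCircle((P[m][:,:2]*1000).astype(np.float32)))
    m=(np.hypot(X-.557,Y-.134)<.015)&(Z>.053)&(Z<.06);print("pin",m.sum(),P[m].mean(0))
w=camera("wrist");save(w,"w0.png",None,1);print(w["fx"],w["cx"],w["cy"],w["extrinsics"].round(3))
E
```

```text
{'time': 1.5, 'joints': array([-8.45764015e-02,  3.50666895e-01,  1.65179624e+00,  4.85737355e-06,
        1.13913534e+00, -8.45692553e-02]), 'qvel': array([ 7.75492414e-04,  1.11014915e-03, -5.50308566e-05,  4.19888523e-04,
       -3.53778850e-04, -2.59084799e-04]), 'effort': array([-9.88821262e-05, -4.97246325e+01, -2.85484278e+01,  6.99381880e-02,
        2.20691913e-02, -4.76061336e-05]), 'ee_pos': array([5.49979274e-01, 4.15404970e-05, 2.18652129e-01]), 'eef_rot': array([-3.64890422e-06,  7.07110026e-01,  7.07103536e-01, -1.92442515e-07]), 'ft_force': array([ 0.29707999, -0.59426407, -0.19344035]), 'moment': array([-0.02415498,  0.01103051, -0.00358915]), 'finger_force': 0.0, 'width': 0.9981785862756231}
[[ 0.  1. -0.]
 [ 1. -0.  0.]
 [ 0. -0. -1.]]
scene 23 ((578.0200805664062, 142.85023498535156), (139.48367309570312, 49.68360900878906), 73.63847351074219)
plate ((551.6819458007812, 137.80361938476562), 33.047157287597656)
pin 18 [0.55946976 0.13699876 0.05609891]
side 1715 ((521.8753051757812, 146.36314392089844), (270.6716003417969, 162.15704345703125), 76.59476470947266)
plate ((558.1898193359375, 134.58737182617188), 26.674226760864258)
pin 5 [0.5559315  0.13362304 0.05410777]
297.3186396354542 253.84716274635988 189.92492232447808 [[ 1.    -0.     0.     0.551]
 [ 0.     0.962  0.272  0.075]
 [-0.    -0.272  0.962  0.385]
 [ 0.     0.     0.     1.   ]]
```

View pics/w0.png

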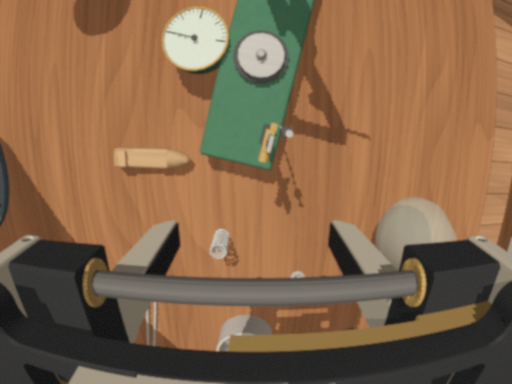

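The wrist view shows the pin at (262,56), the dial at (196,39) with needle near 0, one spring at (220,243), the other at (298,275), the hull at (150,158) and the flask top at (415,225).

```bash
cat >> h.py <<'E'
def ray(c,u,v):
    x,y=u-c["cx"],v-c["cy"];r=np.hypot(x,y);t=r/c["fx"]
    d=np.array([np.sin(t)*x/r,-np.sin(t)*y/r,-np.cos(t)]) if r>0 else np.array([0,0,-1.])
    return c["extrinsics"][:3,:3]@d
def onz(c,u,v,z):
    d=ray(c,u,v);o=c["extrinsics"][:3,3];return (o+d*(z-o[2])/d[2]).round(4)
def proj(c,p):
    E=c["extrinsics"];q=E[:3,:3].T@(np.array(p)-E[:3,3]);t=np.arccos(-q[2]/np.linalg.norm(q))
    r=np.hypot(q[0],q[1]);return c["cx"]+c["fx"]*t*q[0]/r, c["cy"]-c["fx"]*t*q[1]/r
E
python3 - <<'E'
from h import *
w=camera("wrist")
print("pin",onz(w,262,54,.056),"plate",onz(w,262,57,.048),"dial",onz(w,196,39,.044))
for t in("spring_1","plate","tin"):
    for r in nets.boxes_of(w,t)[:3]:print(t,r["conf"],np.round(r["rect"]))
print("s2 foot",onz(w,219,250,0),"top",onz(w,223,234,.05))
print("base corners",onz(w,202,153,.034),onz(w,270,167,.034))
E
```

```text
pin [0.5599 0.1358 0.056 ] plate [0.5601 0.1338 0.048 ] dial [0.485  0.1581 0.044 ]
spring_1 0.96 [213. 229. 229. 257.]
spring_1 0.45 [288. 270. 302. 279.]
plate 0.8 [237.  36. 284.  76.]
plate 0.33 [160.   0. 314. 170.]
tin 0.89 [214. 314. 273. 351.]
s2 foot [ 0.5004 -0.124   0.    ] top [ 0.513  -0.0757  0.05  ]
base corners [0.4887 0.0224 0.034 ] [0.5705 0.005  0.034 ]
```

servo_tool --pt "0 0 0 -1.0 -0.4 1.0 0" --pt "0 0 0 -2.2 -0.9 1.9 0" --pt "0 0 0 -2.6 -1.1 2.3 0" --pt "0 0 0 -2.6 -1.1 2.3 0" --pt "0 0 0 -1.4 -0.6 1.0 0" --pt "0 0 0 -0.5 -0.3 0.4 0" --pt "0 0 0 0 0 0 0" --pt "0 0 0 0 0 0 0"

```text
time: 2.65
ee_pos: [0.5068, -0.1026, 0.1304]
eef_rot: [0.001, 0.707, 0.707, 0.0]
ft_force: [0.9, 0.6, 0.3]
width: 0.503
finger_force: 0.0
```

```bash
python3 - <<'E'
from h import *
w=camera("wrist");save(w,"w1.png");print(robot.observe()["ee_pos"],robot.observe()["width"])
for r in nets.boxes_of(w,"spring_1")[:3]:print(r["conf"],np.round(r["rect"]))
for z in(0,.05):print(proj(w,(.506,-.103,z)))
e=robot.observe()["ee_pos"];print("tcp px",proj(w,e))
P=pts(camera("scene"));
for r in nets.boxes_of(w,"plate")[:1]:print("plate",r)
E
```

```text
[ 0.50680356 -0.10242455  0.13048269] 0.5007581474196228
0.67 [340. 235. 364. 249.]
0.64 [239. 171. 262. 208.]
(np.float64(251.9329228085869), np.float64(182.42209089252816))
(np.float64(251.6329182220694), np.float64(196.7003368131465))
tcp px (np.float64(252.01537371270305), np.float64(234.39641240910015))
```

View pics/w1.png

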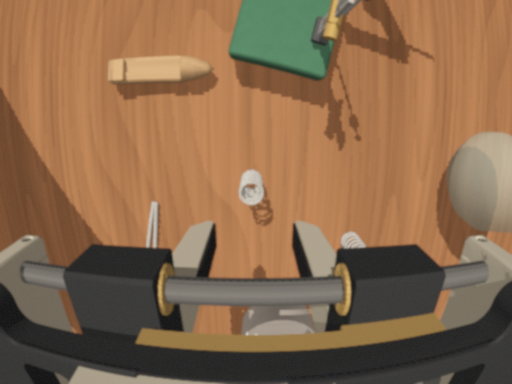

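The spring sits at about (251,190), centred within 2 mm of where predicted; the fingers straddle it at (200,245) and (308,245).

servo_tool --pt "0 0 0 0.2 -0.05 1.5 0" --pt "0 0 0 0 0 2.5 0" --pt "0 0 0 0 0 2.5 0" --pt "0 0 0 0 0 2.5 0" --pt "0 0 0 0 0 2.0 0" --pt "0 0 0 0 0 1.05 0" --pt "0 0 0 0 0 0 0" --pt "0 0 0 0 0 0 0.9" --pt "0 0 0 0 0 0 0.9" --pt "0 0 0 0 0 0 0.9" --pt "0 0 0 0 0 0 0.9" --pt "0 0 0 0 0 0 0.9"

```text
time: 4.05
ee_pos: [0.5059, -0.1011, 0.0098]
eef_rot: [0.0, 0.707, 0.707, 0.0]
ft_force: [-0.9, -0.6, 6.3]
width: 0.231
finger_force: 30.0
```

```bash
python3 - <<'E'
from h import *
w=camera("wrist");save(w,"w2.png");s=robot.observe();print(s["ee_pos"],s["width"],s["finger_force"])
e=s["ee_pos"]
for r in nets.boxes_of(w,"spring_1")[:3]:print(r["conf"],np.round(r["rect"]))
print("pred top",proj(w,(e[0],e[1],.05)))
E
```

```text
[ 0.50586151 -0.10107228  0.00974151] 0.22980724250050844 30.002265142975375
0.93 [396. 303. 425. 337.]
0.86 [234. 212. 275. 280.]
pred top (np.float64(251.61560848688634), np.float64(268.4895799299356))
```

servo_tool --pt "0 0 0 0 0 -1.0 0.9" --pt "0 0 0 0 0 -2.5 0.9" --pt "0 0 0 0 0 -3.0 0.9" --pt "0 0 0 1.0 0 -3.0 0.9" --pt "0 0 0 2.5 0.4 -3.0 0.9" --pt "0 0 0 3.0 0.8 -2.5 0.9" --pt "0 0 0 3.5 0.9 -1.0 0.9" --pt "0 0 0 3.5 0.9 0 0.9" --pt "0 0 0 3.5 0.9 0 0.9" --pt "0 0 0 3.0 0.8 0 0.9" --pt "0 0 0 2.0 0.4 0 0.9" --pt "0 0 0 0.8 0.1 0 0.9"

```text
time: 5.35
ee_pos: [0.5575, 0.1286, 0.1696]
eef_rot: [0.0, 0.706, 0.708, 0.0]
ft_force: [-0.5, -0.3, -1.1]
width: 0.232
finger_force: 30.0
```

servo_tool --pt "0 0 0 0.6 0 1.5 0.9" --pt "0 0 0 0 0 2.0 0.9" --pt "0 0 0 0 0 1.5 0.9" --pt "0 0 0 0 0 0 0.9" --pt "0 0 0 0 0 0 0.9"

```text
time: 5.85
ee_pos: [0.5573, 0.1324, 0.119]
eef_rot: [-0.0, 0.707, 0.707, -0.0]
ft_force: [0.6, 0.1, -0.0]
width: 0.232
finger_force: 30.0
```

```bash
python3 - <<'E'
from h import *
w=camera("wrist");save(w,"w3.png",(160,130,360,330),3);s=robot.observe();print(s["ee_pos"],s["width"],s["finger_force"])
e=s["ee_pos"]
print("foot",proj(w,e-[0,0,.01]),"top",proj(w,e+[0,0,.04]))
for r in nets.boxes_of(w,"plate")[:1]:print(r["conf"],np.round(r["rect"]))
for p in((.5585,.1345),(.5585,.1365)):print("pin",proj(w,(*p,.056)),"plate",proj(w,(*p,.048)))
E
```

```text
[0.55763711 0.13256364 0.11952375] 0.23523582585350447 29.9999170540832
foot (np.float64(252.6833725001177), np.float64(228.34218108320295)) top (np.float64(252.1991871681383), np.float64(268.4994061425441))
0.58 [225. 164. 284. 217.]
pin (np.float64(254.06597036177772), np.float64(200.03626219403913)) plate (np.float64(254.0699393519867), np.float64(197.11663262332718))
pin (np.float64(254.06469447257047), np.float64(197.67278076888803)) plate (np.float64(254.06870121752695), np.float64(194.81919668871126))
```

View pics/w3.png

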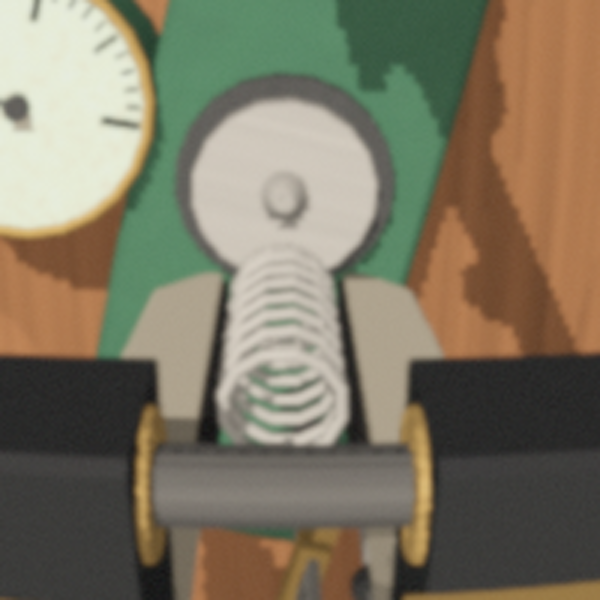

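Pin nose shows at (255,194.3), the plate centre at about (255,192.3), the spring's top ring at (254.7,262) and the rim of its foot at v≈212.

```bash
python3 - <<'E'
from h import *
w=camera("wrist");e=robot.observe()["ee_pos"];print(e)
print("pin",onz(w,255,194,.055),"plate",onz(w,255,192.5,.048))
print("top",onz(w,254.7,262.3,e[2]+.04)-e, "top far rim",onz(w,254.7,(130+355/3),e[2]+.039)-e,"near rim",onz(w,254.7,130+447/3,e[2]+.04)-e)
print("foot far rim",onz(w,255,130+246/3,e[2]-.009)-e)
d=w["depth"];P=None
# depth-based: treat fisheye depth along optical axis
v,u=np.mgrid[:384,:512];x,y=u-w["cx"],v-w["cy"];r=np.hypot(x,y);t=r/w["fx"]
D=np.stack([np.tan(t)*x/r*d,-np.tan(t)*y/r*d,-d],-1);E=w["extrinsics"];P=D@E[:3,:3].T+E[:3,3]
m=(d>0)&(P[...,2]>.045)&(P[...,2]<.051)&(np.hypot(P[...,0]-.559,P[...,1]-.136)<.04)
q=P[m];print("plate pts",len(q),q.min(0),q.max(0))
m=(d>0)&(P[...,2]>e[2]-.02)&(P[...,2]<e[2]+.05)&(np.hypot(P[...,0]-e[0],P[...,1]-e[1])<.0165)
q=P[m]-e;print("spring",len(q),[(round(a,3),*(np.percentile(q[(q[:,2]>a)&(q[:,2]<a+.01)],[2,98],axis=0)[:,:2].round(4).ravel() if ((q[:,2]>a)&(q[:,2]<a+.01)).sum()>5 else [])) for a in(-.01,0,.01,.02,.03,.035)])
E
```

```text
[0.55787173 0.13278776 0.11987166]
pin [0.5599 0.1394 0.055 ] plate [0.5599 0.1386 0.048 ]
top [0.00142827 0.00331224 0.04002834] top far rim [0.00142827 0.01041224 0.03902834] near rim [ 0.00142827 -0.00638776  0.04002834]
foot far rim [ 0.00182827  0.01141224 -0.00897166]
plate pts 2454 [0.53301056 0.11193326 0.04501431] [0.58429458 0.16329881 0.05087567]
spring 2849 [(-0.01, np.float64(-0.0093), np.float64(-0.0086), np.float64(0.0107), np.float64(0.0119)), (0, np.float64(-0.0131), np.float64(-0.0086), np.float64(0.0132), np.float64(0.012)), (0.01, np.float64(-0.013), np.float64(-0.009), np.float64(0.0132), np.float64(0.0117)), (0.02, np.float64(-0.0131), np.float64(-0.0088), np.float64(0.0133), np.float64(0.0115)), (0.03, np.float64(-0.0128), np.float64(-0.0082), np.float64(0.0132), np.float64(0.0116)), (0.035, np.float64(-0.0129), np.float64(-0.0072), np.float64(0.0133), np.float64(0.0116))]
```

servo_tool --pt "0 0 0 0.2 0 1.0 0.9" --pt "0 0 0 0.2 0 1.5 0.9" --pt "0 0 0 0.0 0 1.2 0.9" --pt "0 0 0 0 0 0.5 0.9" --pt "0 0 0 0 0 0 0.9" --pt "0 0 0 0 0 0 0.9"

```text
time: 6.6
ee_pos: [0.5576, 0.137, 0.0771]
eef_rot: [-0.0, 0.707, 0.707, -0.0]
ft_force: [0.3, -0.1, 0.0]
width: 0.232
finger_force: 30.0
```

```bash
python3 - <<'E'
from h import *
w=camera("wrist");save(w,"w4.png",(190,170,320,300),5);e=robot.observe()["ee_pos"];print(e)
for n in("scene","side"):
    c=camera(n);E=c["extrinsics"];q=E[:3,:3].T@(e-E[:3,3]);u,v=c["cx"]-c["fx"]*q[0]/q[2],c["cy"]+c["fy"]*q[1]/q[2];print(n,u,v)
    u,v=int(u),int(v);save(c,n+"4.png",(u-25,v-25,u+25,v+25),7)
a=cv2.imread("pics/scene4.png");b=cv2.imread("pics/side4.png");cv2.imwrite("pics/ss4.png",np.hstack([a,b]))
E
```

```text
[0.5577597  0.1370356  0.07742673]
scene 317.8241832878194 183.56069389091766
side 218.0269032534158 175.23567550877732
```

View pics/w4.png

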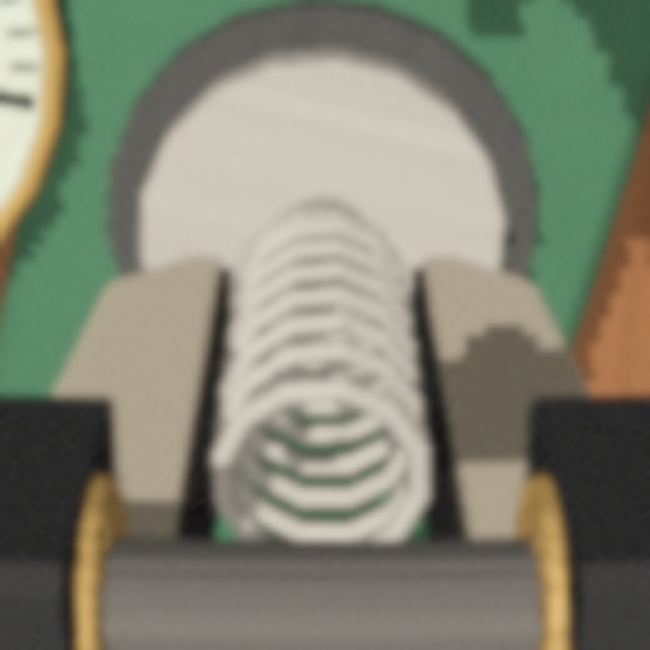

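View pics/ss4.png

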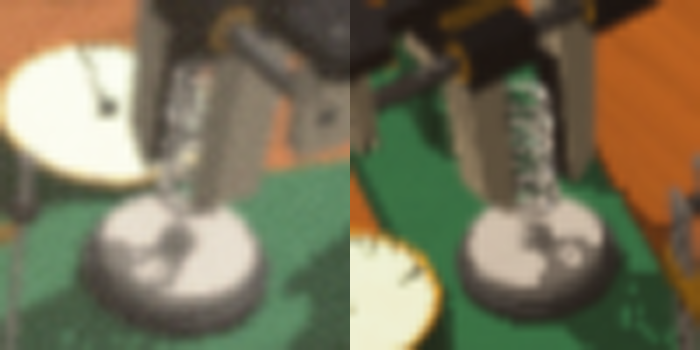

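The spring foot and plate are both centred at u≈254. Rims at v≈180.4 (plate, far) and v≈210 (spring foot, far) give the remaining y offset.

```bash
python3 - <<'E'
from h import *
w=camera("wrist");e=robot.observe()["ee_pos"];print(e)
print("plate far",onz(w,254,180.2,.048)-[0,.026,0],"L",onz(w,190+138/5,170+215/5,.048),"R",onz(w,190+505/5,170+215/5,.048))
print("dark far",onz(w,254,170+5/5,.034),)
print("foot far",onz(w,254.3,170+200/5,e[2]-.009)-[0,.011,0])
t=onz(w,254.3,170+385/5,e[2]+.039);b=onz(w,254.3,170+545/5,e[2]+.039);print("top",(t+b)/2)
d=w["depth"];v,u=np.mgrid[:384,:512];x,y=u-w["cx"],v-w["cy"];r=np.hypot(x,y);t=r/w["fx"]
P=np.stack([np.tan(t)*x/r*d,-np.tan(t)*y/r*d,-d],-1)@w["extrinsics"][:3,:3].T+w["extrinsics"][:3,3]
from scipy.optimize import least_squares
b=(w["img"].min(2)>140)&(d>0)&(abs(P[...,2]-.048)<.004)&(np.hypot(P[...,0]-.558,P[...,1]-.137)<.04)
q=P[b];print(len(q),q[:,2].mean(),"far",np.percentile(q[:,1],99.8)-.026,"x",np.percentile(q[:,0],[.5,99.5]))
b=(d>0)&(abs(P[...,2]-e[2]-.0)<.012)&(abs(P[...,0]-.5585)<.005)&(abs(P[...,1]-e[1])<.03)
q=P[b];print("spring far",np.percentile(q[:,1],[50,99])-.011)
E
```

```text
[0.55775328 0.13705445 0.07757304]
plate far [0.559  0.1379 0.048 ] L [0.5334 0.1402 0.048 ] R [0.5851 0.1402 0.048 ]
dark far [0.559  0.1673 0.034 ]
foot far [0.5592 0.1389 0.0686]
top [0.5591 0.1391 0.1166]
2234 0.047826309392182645 far 0.13692420406689174 x [0.53428105 0.58362058]
spring far [0.13672844 0.13823165]
```

servo_tool --pt "0 0 0 -0.1 0 0.4 0.9" --pt "0 0 0 0 0 0.4 0.9" --pt "0 0 0 0 0 0.3 0.9" --pt "0 0 0 0 0 0.2 0.9" --pt "0 0 0 0 0 0.2 0.9" --pt "0 0 0 0 0 0 0.9"

```text
time: 7.4
ee_pos: [0.5573, 0.136, 0.0618]
eef_rot: [-0.0, 0.707, 0.707, -0.0]
ft_force: [0.0, 0.6, -1.3]
width: 0.233
finger_force: 30.0
```

servo_tool --pt "0 0 0 0 0 0.2 0.9" --pt "0 0 0 0 0 0.15 0.9" --pt "0 0 0 0 0 0.1 0.9" --pt "0 0 0 0 0 0 0.9"

```text
time: 7.8
ee_pos: [0.5575, 0.136, 0.0576]
eef_rot: [-0.0, 0.707, 0.707, -0.0]
ft_force: [-0.3, -0.5, 0.6]
width: 0.232
finger_force: 30.0
```

servo_tool --pt "0 0 0 0 0 0 0.2" --pt "0 0 0 0 0 0 0.2" --pt "0 0 0 0 0 0 0.2" --pt "0 0 0 0 0 -1.0 0.2" --pt "0 0 0 0 0 -2.0 0.2" --pt "0 0 0 0 0 -2.5 0.2" --pt "0 0 0 0 0 -2.5 0.2" --pt "0 0 0 -0.5 0 -2.0 0.2" --pt "0 0 0 -0.5 0 -0.5 0.2" --pt "0 0 0 0 0 0 0.2"

```text
time: 8.8
ee_pos: [0.5577, 0.1256, 0.1633]
eef_rot: [0.0, 0.707, 0.707, 0.001]
ft_force: [0.2, 0.3, -0.6]
width: 0.402
finger_force: 0.0
```

```bash
python3 - <<'E'
from h import *
w=camera("wrist");save(w,"w5.png");e=robot.observe()["ee_pos"];print(e)
d=w["depth"];v,u=np.mgrid[:384,:512];x,y=u-w["cx"],v-w["cy"];r=np.hypot(x,y);t=r/w["fx"]
P=np.stack([np.tan(t)*x/r*d,-np.tan(t)*y/r*d,-d],-1)@w["extrinsics"][:3,:3].T+w["extrinsics"][:3,3]
for c,Q in(("wr",P),("sc",pts(camera("scene"))),("si",pts(camera("side")))):
    m=(np.hypot(Q[...,0]-.558,Q[...,1]-.137)<.03)&(Q[...,2]>.085)&(Q[...,2]<.115);q=Q[m]
    if len(q):print(c,len(q),"zmax",q[:,2].max(),np.median(q,0))
    for a,bb in(((.10),.32),):
        m=(Q[...,2]>.2)&(Q[...,2]<.33)&(abs(Q[...,0]-.555)<.08)&(Q[...,1]>.22)&(Q[...,1]<.33);q=Q[m]
        if len(q)and c!="wr":
            k=q[q[:,0]<.555];print("bar",len(k),k.min(0),k.max(0),np.median(k,0)); 
            k=k[abs(k[:,0]-.535)<.012];print(" sec",k.min(0),k.max(0))
E
```

```text
[0.5572816  0.12575241 0.16235485]
wr 323 zmax 0.09888488642082485 [0.55905467 0.13711276 0.09665536]
sc 51 zmax 0.10175737517586336 [0.55990875 0.13629638 0.09744058]
bar 93 [0.52334671 0.27660875 0.28694265] [0.55496996 0.30002908 0.30273209] [0.5381504  0.2835464  0.29756486]
 sec [0.52334671 0.27972582 0.28694265] [0.54661061 0.30002908 0.30273209]
si 27 zmax 0.09776486399589879 [0.55987072 0.13459693 0.09414337]
bar 89 [0.52434954 0.27239737 0.2799454 ] [0.55466565 0.30075412 0.29869928] [0.53839067 0.28118189 0.2923815 ]
 sec [0.52434954 0.27539405 0.2799454 ] [0.54637375 0.30075412 0.29869928]
```

View pics/w5.png

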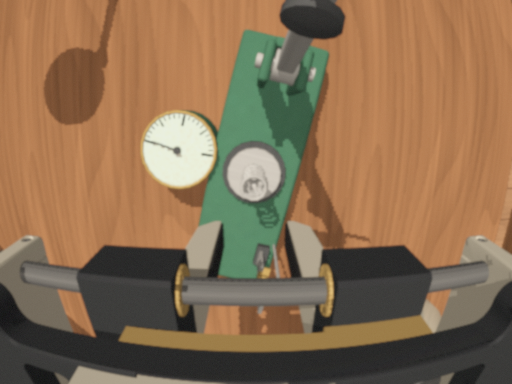

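The spring stands upright on the plate at (254,180), with the dial at (178,150) near zero, the lever foot at (312,17) and the hinge at (285,65).

servo_tool --pt "0 0 -4.2 0 0 -1.0 0" --pt "0 0 -8 0 0 -2.0 0" --pt "0 0 -8 0 0 -2.2 0" --pt "0 0 -8 0 0 -2.2 0" --pt "0 0 -8 0 0 -2.2 0" --pt "0 0 -8 0 0 -2.2 0" --pt "0 0 -8 0 0 -2.2 0" --pt "0 0 -8 0 0 -2.0 0" --pt "0 0 -8 0 0 -1.5 0" --pt "0 0 -8 0 0 -0.7 0" --pt "0 0 0 0 0 0 0"

```text
time: 10.05
ee_pos: [0.5577, 0.1262, 0.3446]
eef_rot: [0.0, 0.119, 0.993, 0.0]
ft_force: [0.0, 0.0, 0.6]
width: 0.502
finger_force: 0.0
```

servo_tool --pt "0 0 0 0.7 1.5 0 0" --pt "0 0 0 0.8 2.7 0 0" --pt "0 0 0 0.8 3.0 0 0" --pt "0 0 0 0.8 3.0 0 0" --pt "0 0 0 0.8 2.5 0 0" --pt "0 0 0 0.5 1.5 0 0" --pt "0 0 0 0.3 1.0 0 0" --pt "0 0 0 0 0 0 0"

```text
time: 10.85
ee_pos: [0.5478, 0.2857, 0.344]
eef_rot: [-0.0, 0.12, 0.993, -0.0]
ft_force: [-0.1, -0.7, -0.0]
width: 0.499
finger_force: 0.0
```

```bash
python3 - <<'E'
from h import *
w=camera("wrist");s=robot.observe();e=s["ee_pos"];print(e,s["joints"].round(3))
d=w["depth"];v,u=np.mgrid[:384,:512];x,y=u-w["cx"],v-w["cy"];r=np.hypot(x,y);t=r/w["fx"]
P=np.stack([np.tan(t)*x/r*d,-np.tan(t)*y/r*d,-d],-1)@w["extrinsics"][:3,:3].T+w["extrinsics"][:3,3]
tx=np.array([-.9717,.236]);ty=np.array([.236,.9717])
m=(P[...,2]>.285)&(P[...,2]<.315);q=P[m];L=np.c_[(q[:,:2]-e[:2])@tx,(q[:,:2]-e[:2])@ty,q[:,2]]
L=L[(abs(L[:,0])<.1)&(abs(L[:,1])<.024)]
print(len(L),np.percentile(L,[1,50,99],axis=0).round(4))
print(nets.boxes_of(w,"handle")[:2])
h=np.array([.559,.1365])
print("expected bar",[proj(w,(*(np.array([.559,.1365])+k*tx+.1416*ty),.2906)) for k in(.01,.068)])
save(w,"w6.png")
E
```

```text
[0.54800615 0.28485662 0.34424552] [ 0.404  0.39   1.289 -0.     1.463 -0.925]
1748 [[-5.090e-02 -7.900e-03  2.874e-01]
 [-7.100e-03  2.000e-04  2.968e-01]
 [ 2.250e-02  8.100e-03  3.002e-01]]
[{'rect': [217.3, 175.3, 264.2, 276.9], 'conf': 0.91}]
expected bar [(np.float64(252.901741172552), np.float64(246.87326894976374)), (np.float64(252.62498982267365), np.float64(177.916924735385))]
```

View pics/w6.png

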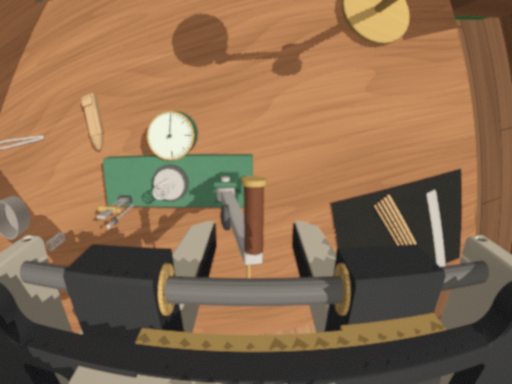

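The handle runs from (255,178) to (253,262), midway between the open fingers; the dial at (172,135) is in view.

servo_tool --pt "0 0 0 0 0 1.0 0" --pt "0 0 0 0 0 2.0 0" --pt "0 0 0 0 0 2.0 0" --pt "0 0 0 0 0 1.5 0" --pt "0 0 0 0 0 0.6 0" --pt "0 0 0 0 0 0 0" --pt "0 0 0 0 0 0 0.9" --pt "0 0 0 0 0 0 0.9" --pt "0 0 0 0 0 0 0.9" --pt "0 0 0 0 0 0 0.9" --pt "0 0 0 0 0 0 0.9" --pt "0 0 0 0 0 0 0.9"

```text
time: 12.15
ee_pos: [0.5482, 0.285, 0.2739]
eef_rot: [0.0, 0.12, 0.993, 0.0]
ft_force: [-1.2, 0.2, 1.7]
width: 0.164
finger_force: 30.0
```

```bash
python3 -c "
import numpy as np
t=np.array([1.78,1.75,1.68,1.58,1.46,1.33,1.20,1.07,.94,.81,.69,.58,.49,.42,.37,.33,.30,.28])
y=-20*np.cos(t);z=20*np.sin(t)
print([[0,0,0,0,float(a),float(b),.9] for a,b in zip(np.diff(y).round(2),-np.diff(z).round(2))])"
```

```text
[[0, 0, 0, 0, -0.59, -0.12, 0.9], [0, 0, 0, 0, -1.39, -0.2, 0.9], [0, 0, 0, 0, -2.0, -0.12, 0.9], [0, 0, 0, 0, -2.4, 0.12, 0.9], [0, 0, 0, 0, -2.56, 0.45, 0.9], [0, 0, 0, 0, -2.48, 0.78, 0.9], [0, 0, 0, 0, -2.36, 1.1, 0.9], [0, 0, 0, 0, -2.19, 1.39, 0.9], [0, 0, 0, 0, -1.99, 1.67, 0.9], [0, 0, 0, 0, -1.63, 1.75, 0.9], [0, 0, 0, 0, -1.3, 1.77, 0.9], [0, 0, 0, 0, -0.92, 1.55, 0.9], [0, 0, 0, 0, -0.62, 1.26, 0.9], [0, 0, 0, 0, -0.38, 0.92, 0.9], [0, 0, 0, 0, -0.27, 0.75, 0.9], [0, 0, 0, 0, -0.19, 0.57, 0.9], [0, 0, 0, 0, -0.11, 0.38, 0.9]]
```

servo_tool --pt "0 0 0 0 -0.59 -0.12 0.9" --pt "0 0 0 0 -1.39 -0.2 0.9" --pt "0 0 0 0 -2.0 -0.12 0.9" --pt "0 0 0 0 -2.4 0.12 0.9" --pt "0 0 0 0 0 0 0.9"

```text
time: 12.65
ee_pos: [0.5319, 0.2202, 0.277]
eef_rot: [-0.001, 0.121, 0.993, -0.001]
ft_force: [-3.4, -1.0, 3.2]
width: 0.161
finger_force: 30.0
```

servo_tool --pt "0 0 0 0 -2.56 0.45 0.9" --pt "0 0 0 0 -2.48 0.78 0.9" --pt "0 0 0 0 -2.36 1.1 0.9" --pt "0 0 0 0 -2.19 1.39 0.9" --pt "0 0 0 0 -1.99 1.67 0.9" --pt "0 0 0 0 -1.63 1.75 0.9" --pt "0 0 0 0 -1.3 1.77 0.9" --pt "0 0 0 0 0 0 0.9"

```text
time: 13.45
ee_pos: [0.4971, 0.0806, 0.1861]
eef_rot: [-0.001, 0.121, 0.993, -0.001]
ft_force: [-3.3, -0.6, 0.6]
width: 0.163
finger_force: 30.0
```

servo_tool --pt "0 0 0 0 -0.92 1.55 0.9" --pt "0 0 0 0 -0.62 1.26 0.9" --pt "0 0 0 0 -0.38 0.92 0.9" --pt "0 0 0 0 -0.27 0.75 0.9" --pt "0 0 0 0 -0.19 0.57 0.9" --pt "0 0 0 0 -0.11 0.38 0.9" --pt "0 0 0 0 0 0 0.9"

```text
time: 14.15
ee_pos: [0.4918, 0.0581, 0.133]
eef_rot: [-0.001, 0.12, 0.993, 0.0]
ft_force: [-5.4, 2.9, -0.5]
width: 0.168
finger_force: 30.0
```

```bash
python3 - <<'E'
from h import *
w=camera("wrist");c=camera("scene");d=camera("side");print(robot.observe()["ee_pos"],robot.observe()["ft_force"])
pl=np.array([.559,.1365]);tx=np.array([-.9717,.236]);ty=np.array([.236,.9717])
p=(*(pl+.08*tx+.005*ty),.044);u,v=proj(w,p);print(u,v)
E_=c["extrinsics"];q=E_[:3,:3].T@(np.array(p)-E_[:3,3]);print(c["cx"]-c["fx"]*q[0]/q[2],c["cy"]+c["fy"]*q[1]/q[2])
cv2.imwrite("pics/w7.png",np.hstack([w["img"],np.vstack([c["img"][90:282,200:420],d["img"][90:282,130:350]])])[:,:,::-1])
E
```

```text
[0.49180569 0.05824995 0.13336656] [-5.14194191  3.24043028 -1.6684627 ]
360.81982161015725 157.12334862363298
306.33784955347437 173.4325604472299
```

View pics/w7.png

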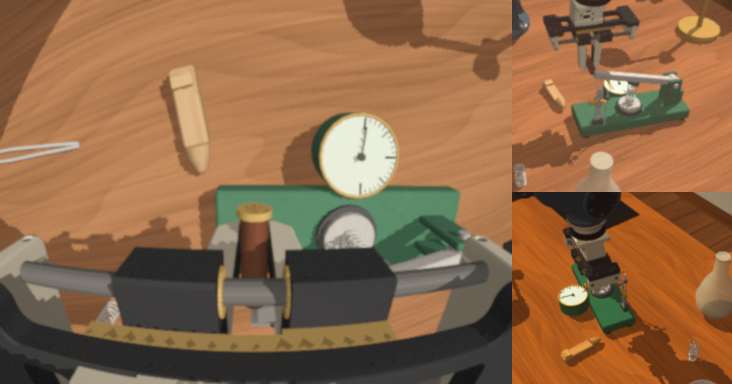

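The dial is well in view at (361,157) with the needle pointing up to about (365,122), near zero; the lever hangs just over the spring.

servo_tool --pt "0 0 0 0 -0.15 0.5 0.9" --pt "0 0 0 0 -0.12 0.5 0.9" --pt "0 0 0 0 -0.1 0.5 0.9" --pt "0 0 0 0 -0.08 0.4 0.9" --pt "0 0 0 0 0 0 0.9" --pt "0 0 0 0 0 0 0.9"

```text
time: 14.9
ee_pos: [0.4909, 0.054, 0.1144]
eef_rot: [-0.001, 0.12, 0.993, 0.0]
ft_force: [-4.9, 3.6, -0.7]
width: 0.159
finger_force: 30.0
```

```bash
cat > dial.py <<'E'
from h import *
w=camera("wrist");s=robot.observe()
g=cv2.cvtColor(w["img"],cv2.COLOR_RGB2GRAY).astype(np.float32)
tx=np.array([-.9717,.236]);ty=np.array([.236,.9717]);pl=np.array([.559,.1365]);c=pl+.08*tx+.005*ty
sc=[]
A=np.arange(-.4,2.8,.03)
for a in A:  # a = needle rad
    t=np.pi/2-a+ (1.5-np.pi/2)  # ccw from ty toward tx
    d=np.cos(t)*ty+np.sin(t)*tx
    px=[proj(w,(*(c+r*d),.044)) for r in np.arange(.008,.022,.001)]
    m=cv2.remap(g,np.float32([[p[0] for p in px]]),np.float32([[p[1] for p in px]]),1);sc.append(m.mean())
sc=np.array(sc);k=sc.argmin();wt=np.clip(sc.max()*.5+sc[k]*.5-sc,0,None)*(abs(A-A[k])<.2)
a=(A*wt).sum()/wt.sum()
print("N=%.2f"%(a/.15),"contrast",sc[k],np.median(sc),"zgrip",s["ee_pos"][2]+.019,"ft",s["ft_force"].round(1))
E
python3 dial.py
```

```text
N=1.32 contrast 160.39293 234.38567 zgrip 0.13347439592939636 ft [-5.2  4.  -0.3]
```

servo_tool --pt "0 0 0 0 -0.06 0.3 0.9" --pt "0 0 0 0 -0.06 0.3 0.9" --pt "0 0 0 0 0 0 0.9" --pt "0 0 0 0 0 0 0.9"

```text
time: 15.35
ee_pos: [0.4907, 0.053, 0.1085]
eef_rot: [-0.001, 0.12, 0.993, 0.0]
ft_force: [-5.5, 5.3, 1.0]
width: 0.163
finger_force: 30.0
```

```bash
python3 dial.py
```

```text
N=2.31 contrast 150.58824 234.05803 zgrip 0.12755076247966107 ft [-5.4  4.6  0.7]
```

servo_tool --pt "0 0 0 0 -0.08 0.5 0.9" --pt "0 0 0 0 -0.06 0.5 0.9" --pt "0 0 0 0 -0.05 0.5 0.9" --pt "0 0 0 0 -0.04 0.5 0.9" --pt "0 0 0 0 0 0 0.9" --pt "0 0 0 0 0 0 0.9"

```text
time: 16.0
ee_pos: [0.4904, 0.051, 0.0887]
eef_rot: [-0.0, 0.12, 0.993, 0.001]
ft_force: [-5.5, 7.7, 1.4]
width: 0.163
finger_force: 30.0
```

```bash
python3 dial.py
```

```text
N=5.92 contrast 149.12807 232.9797 zgrip 0.10772431708395308 ft [-5.4  7.9  2. ]
```

servo_tool --pt "0 0 0 0 -0.02 0.5 0.9" --pt "0 0 0 0 -0.01 0.5 0.9" --pt "0 0 0 0 0.01 0.5 0.9" --pt "0 0 0 0 0 0.5 0.9" --pt "0 0 0 0 0 0.1 0.9" --pt "0 0 0 0 0 0 0.9" --pt "0 0 0 0 0 0 0.9"

```text
time: 16.75
ee_pos: [0.4905, 0.0509, 0.068]
eef_rot: [-0.0, 0.12, 0.993, 0.001]
ft_force: [-5.7, 9.0, 5.4]
width: 0.165
finger_force: 30.0
```

```bash
python3 dial.py
```

```text
N=9.88 contrast 150.07994 232.43639 zgrip 0.08694386200324743 ft [-6.7  8.3  5.8]
```

servo_tool --pt "0 0 0 0 0 0 0.9" --pt "0 0 0 0 0 0 0.9" --pt "0 0 0 0 0 0 0.9" --pt "0 0 0 0 0 0 0.9" --pt "0 0 0 0 0 0 0.9" --pt "0 0 0 0 0 0 0.9" --pt "0 0 0 0 0 0 0.9" --pt "0 0 0 0 0 0 0.9" --pt "0 0 0 0 0 0 0.9" --pt "0 0 0 0 0 0 0.9"

```text
time: 17.8
ee_pos: [0.4904, 0.0509, 0.068]
eef_rot: [-0.0, 0.12, 0.993, 0.001]
ft_force: [-5.9, 9.2, 5.8]
width: 0.162
finger_force: 30.0
```

```bash
python3 dial.py; python3 - <<'E'
from h import *
w=camera("wrist");c=camera("scene");d=camera("side")
pl=np.array([.559,.1365]);tx=np.array([-.9717,.236]);ty=np.array([.236,.9717])
u,v=map(int,proj(w,(*(pl+.08*tx+.005*ty),.044)))
L=[cv2.resize(w["img"][v-48:v+48,max(u-48,0):u+48],(384,384),interpolation=2)]
for k in(c,d):
    p=np.array([*(pl-.035*tx-.08*ty),.1]);E=k["extrinsics"];q=E[:3,:3].T@(p-E[:3,3]);a,b=int(k["cx"]-k["fx"]*q[0]/q[2]),int(k["cy"]+k["fy"]*q[1]/q[2])
    L.append(cv2.resize(k["img"][b-32:b+32,a-16:a+16],(192,384),interpolation=2))
cv2.imwrite("pics/w8.png",np.hstack(L)[:,:,::-1])
E
```

```text
N=9.88 contrast 149.83119 232.34068 zgrip 0.0869917463704501 ft [-6.1  8.6  5.8]
```

View pics/w8.png

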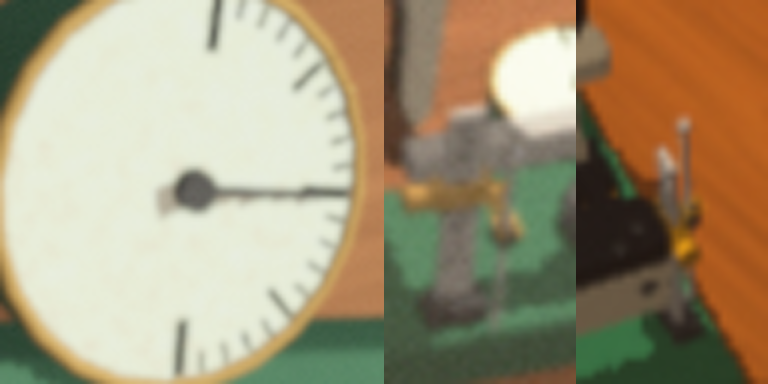

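The dial shows the needle exactly on the long 10 N tick. In the scene crop the pointer and ring at about (505,230) lie below the brass lip at (500,190), so this spring is soft and goes in the tin. First I swing the lever back.

```bash
python3 -c "
import numpy as np
t=np.array([-.04,0,.06,.13,.21,.31,.42,.54,.67,.80,.93,1.06,1.19,1.31,1.43,1.54,1.63,1.70,1.75,1.78])
y=-20*np.cos(t);z=20*np.sin(t)
print([[0,0,0,0,float(a),float(b),.9] for a,b in zip(np.diff(y).round(2),-np.diff(z).round(2))])"
```

```text
[[0, 0, 0, 0, -0.02, -0.8, 0.9], [0, 0, 0, 0, 0.04, -1.2, 0.9], [0, 0, 0, 0, 0.13, -1.39, 0.9], [0, 0, 0, 0, 0.27, -1.58, 0.9], [0, 0, 0, 0, 0.51, -1.93, 0.9], [0, 0, 0, 0, 0.78, -2.05, 0.9], [0, 0, 0, 0, 1.11, -2.13, 0.9], [0, 0, 0, 0, 1.48, -2.14, 0.9], [0, 0, 0, 0, 1.74, -1.93, 0.9], [0, 0, 0, 0, 1.98, -1.69, 0.9], [0, 0, 0, 0, 2.18, -1.41, 0.9], [0, 0, 0, 0, 2.34, -1.12, 0.9], [0, 0, 0, 0, 2.28, -0.76, 0.9], [0, 0, 0, 0, 2.35, -0.48, 0.9], [0, 0, 0, 0, 2.19, -0.19, 0.9], [0, 0, 0, 0, 1.8, 0.03, 0.9], [0, 0, 0, 0, 1.39, 0.13, 0.9], [0, 0, 0, 0, 0.99, 0.15, 0.9], [0, 0, 0, 0, 0.59, 0.12, 0.9]]
```

servo_tool --pt "0 0 0 0 -0.02 -0.8 0.9" --pt "0 0 0 0 0.04 -1.2 0.9" --pt "0 0 0 0 0.13 -1.39 0.9" --pt "0 0 0 0 0.27 -1.58 0.9" --pt "0 0 0 0 0.51 -1.93 0.9" --pt "0 0 0 0 0.78 -2.05 0.9" --pt "0 0 0 0 1.11 -2.13 0.9" --pt "0 0 0 0 1.48 -2.14 0.9" --pt "0 0 0 0 1.74 -1.93 0.9" --pt "0 0 0 0 0 0 0.9"

```text
time: 19.0
ee_pos: [0.5054, 0.1092, 0.222]
eef_rot: [0.001, 0.119, 0.993, -0.001]
ft_force: [-7.2, -10.1, 9.8]
width: 0.164
finger_force: 30.0
```

servo_tool --pt "0 0 0 0 1.98 -1.69 0.9" --pt "0 0 0 0 2.18 -1.41 0.9" --pt "0 0 0 0 2.34 -1.12 0.9" --pt "0 0 0 0 2.28 -0.76 0.9" --pt "0 0 0 0 2.35 -0.48 0.9" --pt "0 0 0 0 2.19 -0.19 0.9" --pt "0 0 0 0 1.8 0.03 0.9" --pt "0 0 0 0 1.39 0.13 0.9" --pt "0 0 0 0 0.99 0.15 0.9" --pt "0 0 0 0 0.4 0.1 0.9" --pt "0 0 0 0 0 0 0.9"

```text
time: 20.1
ee_pos: [0.5488, 0.2829, 0.2722]
eef_rot: [0.002, 0.12, 0.993, 0.001]
ft_force: [5.3, -0.7, 5.6]
width: 0.162
finger_force: 30.0
```

servo_tool --pt "0 0 0 0 0 0 0" --pt "0 0 0 0 0 0 0" --pt "0 0 0 0 0 0 0" --pt "0 0 0 0 0 0 0" --pt "0 0 0 0 0 -1.0 0" --pt "0 0 0 0 0 -2.0 0" --pt "0 0 0 0 0 -2.5 0" --pt "0 0 0 0 0 -1.5 0" --pt "0 0 0 0 0 -0.5 0" --pt "0 0 0 0 0 0 0"

```text
time: 21.1
ee_pos: [0.5476, 0.2824, 0.347]
eef_rot: [0.0, 0.12, 0.993, 0.0]
ft_force: [-0.3, -0.4, -0.5]
width: 0.498
finger_force: 0.0
```

```bash
python3 - <<'E'
from h import *
w=camera("wrist");s=robot.observe();e=s["ee_pos"];print(e,s["eef_rot"])
for n in("scene","side"):
    Q=pts(camera(n))
    m=(Q[...,2]>.27)&(Q[...,2]<.315)&(Q[...,0]>.515)&(Q[...,0]<.55)&(Q[...,1]>.26)&(Q[...,1]<.32);q=Q[m];
    if len(q):print("bar",len(q),q.min(0),q.max(0))
    m=(np.hypot(Q[...,0]-.559,Q[...,1]-.137)<.025)&(Q[...,2]>.088)&(Q[...,2]<.115);q=Q[m]
    if len(q):print("spring",len(q),(q.min(0)+q.max(0))/2,q.max(0)[2])
E
```

```text
[0.54734846 0.28229065 0.34603058] [-1.52198324e-04  1.20122468e-01  9.92759067e-01 -6.27735151e-05]
bar 77 [0.52200007 0.27840123 0.28532944] [0.54988645 0.29714776 0.30222424]
spring 44 [0.55777027 0.13791229 0.09457056] 0.10102498504651847
bar 75 [0.52401841 0.27335006 0.27950119] [0.5498552  0.29712582 0.2989426 ]
spring 24 [0.55786503 0.13565878 0.09341231] 0.09796935391403139
```

servo_tool --pt "0 0 0 -0.5 -1.5 0 0" --pt "0 0 0 -0.8 -2.7 0 0" --pt "0 0 0 -0.9 -3.0 0 0" --pt "0 0 0 -0.9 -3.0 0 0" --pt "0 0 0 -0.9 -2.7 0 0" --pt "0 0 0 -0.5 -1.5 0 0" --pt "0 0 0 -0.2 -0.5 0 0"

```text
time: 21.95
ee_pos: [0.5576, 0.1247, 0.3462]
eef_rot: [-0.0, 0.121, 0.993, -0.0]
ft_force: [-0.1, -0.8, 0.0]
width: 0.499
finger_force: 0.0
```

servo_tool --pt "0 0 4.2 0 0 1.0 0" --pt "0 0 8 0 0 2.0 0" --pt "0 0 8 0 0 2.2 0" --pt "0 0 8 0 0 2.2 0" --pt "0 0 8 0 0 2.2 0" --pt "0 0 8 0 0 2.2 0" --pt "0 0 8 0 0 2.2 0" --pt "0 0 8 0 0 2.0 0" --pt "0 0 8 0 0 1.5 0" --pt "0 0 8 0 0 0.7 0" --pt "0 0 0 0 0 0 0"

```text
time: 23.05
ee_pos: [0.557, 0.127, 0.1631]
eef_rot: [-0.001, 0.708, 0.707, -0.001]
ft_force: [-0.3, -0.2, 0.0]
width: 0.498
finger_force: 0.0
```

servo_tool --pt "0 0 0 0.5 0.05 1.5 0" --pt "0 0 0 0.4 0 2.5 0" --pt "0 0 0 0 0 2.5 0" --pt "0 0 0 0 0 2.2 0" --pt "0 0 0 0 0 1.3 0" --pt "0 0 0 0 0 0.4 0" --pt "0 0 0 0 0 0 0" --pt "0 0 0 0 0 0 0.9" --pt "0 0 0 0 0 0 0.9" --pt "0 0 0 0 0 0 0.9" --pt "0 0 0 0 0 0 0.9" --pt "0 0 0 0 0 0 0.9"

```text
time: 24.25
ee_pos: [0.5583, 0.1354, 0.0606]
eef_rot: [0.0, 0.707, 0.707, 0.0]
ft_force: [-0.1, -0.5, 0.8]
width: 0.226
finger_force: 30.0
```

servo_tool --pt "0 0 0 0 0 -1.0 0.9" --pt "0 0 0 0 0 -2.5 0.9" --pt "0 0 0 0 0 -3.0 0.9" --pt "0 0 0 0 0 -3.0 0.9" --pt "0 0 0 -1.5 0 -2.0 0.9" --pt "0 0 0 -3.0 -0.2 0 0.9" --pt "0 0 0 -4.0 -0.3 0 0.9" --pt "0 0 0 -4.5 -0.3 0 0.9" --pt "0 0 0 -4.5 -0.3 0 0.9" --pt "0 0 0 -4.5 -0.3 0 0.9" --pt "0 0 0 -4.5 -0.3 0 0.9" --pt "0 0 0 -4.5 -0.2 0 0.9"

```text
time: 25.45
ee_pos: [0.5386, -0.1764, 0.1762]
eef_rot: [0.0, 0.707, 0.707, 0.0]
ft_force: [0.7, -0.0, 0.1]
width: 0.232
finger_force: 30.0
```

servo_tool --pt "0 0 0 -4.0 -0.2 0 0.9" --pt "0 0 0 -3.5 -0.2 0 0.9" --pt "0 0 0 -2.5 0 0.5 0.9" --pt "0 0 0 -1.4 0 2.0 0.9" --pt "0 0 0 0 0 2.5 0.9" --pt "0 0 0 0 0 2.5 0.9" --pt "0 0 0 0 0 2.0 0.9" --pt "0 0 0 0 0 1.0 0.9" --pt "0 0 0 0 0 0 0.9" --pt "0 0 0 0 0 0 0.9"

```text
time: 26.45
ee_pos: [0.5355, -0.2888, 0.0714]
eef_rot: [0.001, 0.707, 0.707, 0.0]
ft_force: [-0.0, 0.3, 0.4]
width: 0.233
finger_force: 30.0
```

servo_tool --pt "0 0 0 0 0 1.2 0.9" --pt "0 0 0 0 0 1.2 0.9" --pt "0 0 0 0 0 0.6 0.9" --pt "0 0 0 0 0 0 0.9" --pt "0 0 0 0 0 0 0.2" --pt "0 0 0 0 0 0 0.2" --pt "0 0 0 0 0 0 0.2" --pt "0 0 0 0 0 -1.0 0.2" --pt "0 0 0 0 0 -2.5 0.2" --pt "0 0 0 0 0 -3.0 0.2" --pt "0 0 0 1.0 0 -3.0 0.2" --pt "0 0 0 0 0 -1.0 0.2"

```text
time: 27.65
ee_pos: [0.5362, -0.2786, 0.1491]
eef_rot: [0.002, 0.707, 0.707, 0.001]
ft_force: [0.1, -0.0, 0.1]
width: 0.402
finger_force: 0.0
```

servo_tool --pt "0 0 0 0 0 -1.0 0" --pt "0 0 0 0 0 -1.0 0" --pt "0 0 0 0 0 0 0" --pt "0 0 0 0 0 0 0" --pt "0 0 0 0 0 0 0" --pt "0 0 0 0 0 0 0" --pt "0 0 0 0 0 0 0" --pt "0 0 0 0 0 0 0"

```text
time: 28.45
ee_pos: [0.535, -0.2785, 0.1651]
eef_rot: [-0.0, 0.707, 0.707, -0.0]
ft_force: [0.9, 0.6, -0.4]
width: 0.498
finger_force: 0.0
```

```bash
python3 - <<'E'
from h import *
c=camera("scene");d=camera("side")
for n,k in(("scene",c),("side",d)):
    Q=pts(k);
    for nm,x,y,z0,z1,r in(("tin rim",.535,-.289,.042,.06,.06),("in tin",.535,-.289,.006,.1,.037),("s1",.616,-.169,.042,.06,.03),("plate top",.559,.137,.052,.12,.022),("bar",.535,.29,.27,.315,.03)):
        m=(np.hypot(Q[...,0]-x,Q[...,1]-y)<r)&(Q[...,2]>z0)&(Q[...,2]<z1);q=Q[m]
        if len(q):print(n,nm,len(q),q.min(0).round(3),q.max(0).round(3))
    print([(round(r["conf"],2),np.round(r["rect"]).tolist()) for r in nets.boxes_of(k,"spring_1")[:3]])
E
```

```text
scene tin rim 447 [ 0.488 -0.332  0.042] [ 0.582 -0.241  0.058]
scene in tin 323 [ 0.499 -0.321  0.006] [ 0.546 -0.254  0.058]
scene s1 57 [ 0.605 -0.179  0.042] [ 0.627 -0.159  0.055]
scene plate top 24 [0.554 0.118 0.052] [0.569 0.158 0.059]
scene bar 111 [0.524 0.274 0.286] [0.564 0.301 0.303]
[(0.6, [135.0, 250.0, 147.0, 270.0]), (0.52, [202.0, 254.0, 215.0, 277.0])]
side tin rim 284 [ 0.49  -0.335  0.042] [ 0.582 -0.243  0.053]
side in tin 148 [ 0.519 -0.299  0.006] [ 0.549 -0.255  0.053]
side plate top 5 [0.556 0.131 0.053] [0.558 0.137 0.058]
[(0.49, [314.0, 292.0, 327.0, 308.0])]
```

```bash
python3 -c "
from rig import robot
print(robot.close_job())"
```

```text
the job is handed in; nothing more can be done
None
```

The tested spring is soft: at 10 N the pointer and drag ring sank below the brass mark. I put that spring in the scrap tin, left the other standing where it was, swung the lever back onto its stop, and handed the job in at about 28 s; the hand-in returned no verdict.

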